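Clamp the coffee jar and hold the squeeze

ROBOT

A 7-joint arm with a two-finger parallel gripper is mounted at the origin on a cart in front of the work surface, level with it; the furniture and walls round the work are solid. World frame = base frame: x ahead of the robot, y to its left, z up, the work surface at z = 0. Lengths are in m, angles in rad, forces in N, time in s.
With the tool pointing down it reaches from about 0.425 to 0.875 m from the base axis. Payload 4.7 kg.
Tool frame: the origin (TCP) lies between the finger pads; the fingertips stand 14 mm ahead of it and the grasp point (between the pads) lies 5 mm behind it; z points along the fingers, y is the line along which they close (so a half turn about z gives the same grasp; the last joint's range is limited). The gripper opens to 87 mm and grips with 3 to 60 N. Pads are 19 mm wide; open, the fingers measure 117 mm over their backs; the gripper's body (75 mm by 190 mm) begins 51 mm behind the grasp point.
Start: joints at [1.209, 0.321, -0.07, 1.45, 0.023, 1.371, -0.057], TCP at [0.239, -0.605, 0.237] pointing down, gripper open.
Joint ranges: [-2.86, 2.86], [-0.3, 2.09], [-1.38, 1.24], [0.06, 2.45], [-1.56, 4.7], [0.09, 2.05], [-2.69, 2.69]. Speed limits (rad/s): [2.57, 2.57, 3.14, 3.14, 3.14, 3.14, 3.14].

INTERFACE

Orientations are given as a rotation vector (axis times angle).
In Python, from bench import ctrl gives the robot as it stands.
- The arm moves only by the tool step_arm, never from a script. Its argument "commands" is a list of rows, each an object with "travel": the shift along the tool's x, y, z in m, a list of three; "turn": the turn, a rotation vector about the tool's x, y, z in degrees, a list of three. A call has 1 to 5 rows; each row is the pose to reach, as a shift and turn from the pose commanded when the call began, along the tool's axes at that moment; what a row does not reach only later rows make up. A row lasts 1/10 s, in which the tool goes at most 50 mm and 8.59 degrees, less where a joint would pass 70% of its speed; a pose out of reach is approached as far as the arm can. A call with a gripper value outside its range is refused whole. "gripper" is the opening, from 0 (shut) to 1 (fully open), set as the call begins (left out, the last holds). The fingers move at their own pace and stop on an object; "force" is the grip in N (left out, the last holds). Time passes only in rows, so rows that repeat a pose let the fingers close. It gives the time, the measured TCP pose, the force, the opening and the grip force at its end, in the units of the state.
- ctrl.get_state(): the state, without advancing time (a new reading comes with each control period).
- ctrl.get_image(name): name is "scene" or "top" or "wrist"; returns the picture (384x512x3 uint8, red, green, blue); there is no depth.
- ctrl.camera_model(name): a dict with "fx", "fy", "cx", "cy" (pixels), "R" (3x3) and "t" (3): a world point X has camera coordinates R X + t; the wrist camera has in their place "T_tool_cam" (4x4, takes a point from camera to tool coordinates, whose origin is the TCP and whose axes are the flange's). Camera axes: x right, y down, z forward; pixel columns grow to the right and rows downward; lengths in m; the calibration is good to about 2 mm. The wrist camera is an equidistant fisheye: a pixel r from the principal point sees the ray r / f radians off the axis. A picture is of the moment at which its call begins: read the wrist's pose just before it. camera_model takes no time and is no camera call.
- ctrl.close_job(): hands the job in; it is judged then, once.
The state is a dict: "time": time; "joint_positions": joint angles; "qd": joint speeds; "joint_torque": joint torques, N m; "position": TCP position; "tool_rot": TCP orientation; "ft_force": force on the tool from outside, world axes, zero at the start; "torque": the same for the moment, N m; "grip_width": opening from 0.0 (shut) to 1.0 (fully open); "grip_force": force on a finger pad.
Only numpy, scipy, OpenCV 4.12 (cv2) and the standard library are available. Lean on these libraries where they do the work, as an engineer would, in place of code of your own. Each camera call takes 0.05 s, during which the arm holds its last target. There are 200 camera calls.

TASK

Grip the coffee jar in the bench clamp so that its lid can be worked on: first flip the red toggle over to its other side, which draws the red bolt away from the orange trigger, then pump the trigger towards the black handle and let it come back each time, until the sliding jaw has pushed the jar against the V-shaped jaw. Finish while still holding the trigger pulled, just so far that the white ring of the pad's gauge has gone into the jaw head and the green ring still shows: never let the green ring disappear too, or the glass cracks. Touch only the toggle, trigger and handle, never the jar, the jaw or its pad, and leave the mug, spice jar and garlic where they are.

Things in the scene. Friction and masses are not known exactly. Their poses are not given: they have to be found in the camera images.
- clamp: Bench clamp fixed to the worktop on a white plate 12 mm thick. Origin: on the worktop below the handle. Its +y is the push direction (trigger towards jar), z up; at yaw 0 its -x side, with the toggle, is towards the robot. Grey bolt tower beside the trigger: x -39 to -23, y -41 to -21, top z 110 mm. Fingertips above z 112 mm pass over tower, bar and jaw.
- handle (a point): Middle of the black upright handle, 24 mm (clamp x) by 18 mm (clamp y), top 157 mm above the worktop; this point is at clamp x 0, y 9, z 125 mm. The trigger is pulled towards it.
- v_seat (a point): Point on the base plate's top (z 12 mm) where the middle of the jar stands when it is seated in the V-shaped fixed jaw (110 mm high, faces sloped to the jar's taper), clamp x 0, y 172 mm.
- jaw (a joint): Slide of the steel bar and dark jaw head along clamp +y, m: 0 fully back, stop 0.078, start 0 to 0.02. A 3 N friction brake keeps it where it was pushed. A full pull of the trigger moves it on by 12 to 18 mm (6 mm saw teeth: up to 6 mm of a pull is lost until the pawl meets a tooth). The bar (top z 72 mm) sticks out behind the trigger to clamp y -120 mm.
- pad (a joint): How far the jar presses the pad back into the jaw head, m: 0 free, stop 0.024; spring 600 N/m. Its 18 mm stem between head and pad is the gauge, three rings 8 mm long: white at the head, green, then red at the pad. At 0.008 white is gone, at 0.016 green too; the glass cracks at 0.018. With the trigger let go only 0.002 to 0.005 remains, so the pressure must be held.
- trigger (a joint): Orange trigger, rad: 0 at rest, leaning 0.17 away from the handle; about 0.36 fully pulled (clamp +y). Hinge along clamp x at y -27, z 20 mm. Springs back by itself. At the push point it needs 2 N at rest, 3.5 N fully pulled, plus 0.5 times the jaw's brake and pad force. 1 rad moves the pawl 50 mm. Blocked near 0 while the red bolt stands in front of it.
- toggle (a joint): Red-knobbed toggle, hinge along clamp x at y -30, z 47 mm, rad: 0 locked, leaning 0.6 to clamp -y; 1.2 free, leaning 0.6 to clamp +y. It tips over centre at 0.6 by its own weight (about 0.6 N at the knob) and rests at either end. Turning it from 0 to 1.2 draws the bolt back 20 mm.
- toggle_knob (a point): Middle of the toggle's red knob (16 mm diameter, 20 mm long along the lever), 48 mm from its hinge; 87 mm above the worktop at either end, 95 mm when upright. Clamp x -88, y -57 mm when locked. The dark block under it is 46 mm high.
- trigger_push (a point): Push point on the back (clamp -y) face of the orange trigger, 118 mm along it from its hinge, at rest at clamp x 0, y -51, z 137 mm; a full pull moves it 42 mm. The blade is 22 mm wide (clamp x), 8 mm thick and reaches 23 mm farther up. Push it towards clamp +y.
- pad_face (a point): Middle of the front face of the pad's black rubber nose (38 mm wide, 14 mm high, low on its aluminium plate), 40 mm above the worktop; it meets the jar low down.
- jar: Glass coffee jar with dark lid, 133 mm tall, 67 mm diameter at the shoulder, tapering to 56 mm at the foot, 59 mm where the pad meets it, 0.3 to 0.6 kg, standing on the clamp's plate between pad and V-jaw, 7 to 15 mm short of its seat. Origin: centre of its underside.
- mug: Yellow and blue mug, 78 mm diameter, 92 mm tall. Bystander. Origin: centre of its underside.
- spice: Spice jar with green cap, 46 mm diameter, 106 mm tall. Bystander. Origin: centre of its underside.
- garlic: Garlic bulb, 60 mm. Bystander. Origin: centre of its underside.
There are look-alikes about, which are no part of the job. Leave any purple look-alike of the jar alone.

How it is judged:
On the way, in this order (a step that is already met when the one before it is completed fails the run):
1. the toggle is flipped to its free side before the jaw has moved (value of joint toggle above 1 rad and distance of pad_face from where it was at the start of the episode below 0.004 m), for 0.2 s.
2. the trigger is pulled and drives the jaw forward (value of joint trigger above 0.2 rad and distance of pad_face from where it was at the start of the episode above 0.005 m), for 0.05 s.
3. the trigger is let back and the jaw stays forward (value of joint trigger below 0.12 rad and distance of pad_face from where it was at the start of the episode above 0.005 m), for 0.05 s.
At the end, for the whole second after the job is handed in: Toggle over 1.0 rad; pad pressed in 8 to 16.5 mm (white ring gone, green showing) and pushing the jar with over 3 N; the robot pushing the trigger with over 1 N; jar upright within 0.1 rad, still, its centre beyond clamp y = 168 mm (in the V-jaw) (value of joint toggle above 1 rad and value of joint pad between 0.008 and 0.0165 m and contact force between pad and jar above 3 N and contact force between any of the fingers, the arm and trigger above 1 N and y of jar in the frame of clamp above 0.168 m and angle between jar's own z axis and vertical below 0.1 rad and linear speed of jar below 0.01 m/s); the arm keeps its last pose, push and grip.
It fails at once if the pad is pressed in more than 18 mm: the glass cracks (value of joint pad above 0.018 m).
It fails at once if the robot touches the jar (contact force between any of the arm, the fingers and jar above 1.5 N).
It fails at once if the robot pushes the jaw or its pad directly (contact force between any of the arm, the fingers and jaw above 1.5 N).
It fails at once if the mug, spice jar or garlic is moved by more than 30 mm (distance of any of mug, spice, garlic from where it was at the start of the episode above 0.03 m).
It also fails if it takes over 61 s, if anything falls off the work surface, if the arm or the gripper's body presses on something with over 40 N, if the wrist force passes 120 N, or if a joint passes its speed limit or range.

## Working session

There is one attempt and no reset: what is moved stays moved. The work goes in short steps, Python scripts to look and compute and a tool call to move; the robot and the scene stay as the last step left them, time stands still between calls to the robot, and variables do not carry over. Pictures are saved under pics/ and viewed, at most 10 in all, crops included, and the job is handed in when it is done.

Besides the shell and the picture viewer there is one more tool, called as name(argument=value, ...) on one line, values as JSON. step_arm: Moves the arm, as the interface text tells. Its arguments: {"type":"object","properties":{"commands":{"type":"array"},"gripper":{"type":"number"},"force":{"type":"number"}},"required":["commands"]}

```bash
mkdir -p pics
python3 - <<'E'
from bench import ctrl
import cv2,numpy as np
for n in("scene","top"):
    im=ctrl.get_image(n); cv2.imwrite(f"pics/{n}0.png",im[:,:,::-1])
    m=ctrl.camera_model(n); print(n,{k:np.round(v,4).tolist() for k,v in m.items()})
s=ctrl.get_state(); print(s['time'],s['position'],s['tool_rot'],s['ft_force'])
print(ctrl.camera_model("wrist"))
E
```

```text
scene {'fx': 392.4103, 'fy': 392.4103, 'cx': 256.1995, 'cy': 192.3278, 'R': [[-0.8825, -0.4698, -0.0223], [-0.1996, 0.417, -0.8867], [0.4259, -0.778, -0.4618]], 't': [0.6393, 0.1232, 0.9349]}
top {'fx': 397.434, 'fy': 397.434, 'cx': 255.5866, 'cy': 194.1465, 'R': [[0.0268, -0.9994, 0.0231], [-0.9972, -0.0283, -0.0687], [0.0693, -0.0212, -0.9974]], 't': [0.2086, 0.5931, 1.116]}
0.1 [ 0.23831059 -0.6042198   0.23558984] [-3.08466822e+00 -5.86516573e-01  6.98758434e-04] [ 0.65803884  0.47776099 -0.57290025]
{'fx': 297.3186396354542, 'fy': 297.3186396354542, 'cx': 254.42087726983962, 'cy': 193.37686068165902, 'T_tool_cam': array([[ 9.59596527e-05, -9.61553107e-01, -2.74619034e-01,
         7.64700616e-02],
       [ 9.99997500e-01,  7.05766678e-04, -2.12174925e-03,
        -3.86994736e-04],
       [ 2.23399155e-03, -2.74618144e-01,  9.61550771e-01,
        -1.48386524e-01],
       [ 0.00000000e+00,  0.00000000e+00,  0.00000000e+00,
         1.00000000e+00]])}
```

View pics/scene0.png

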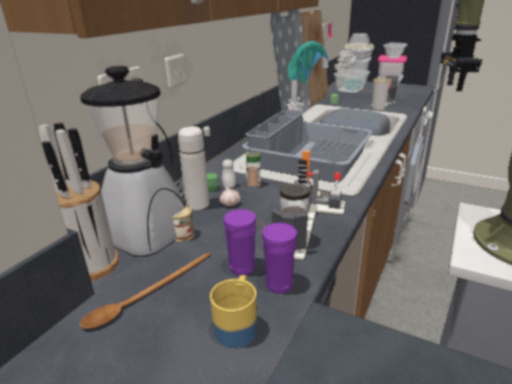

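View pics/top0.png

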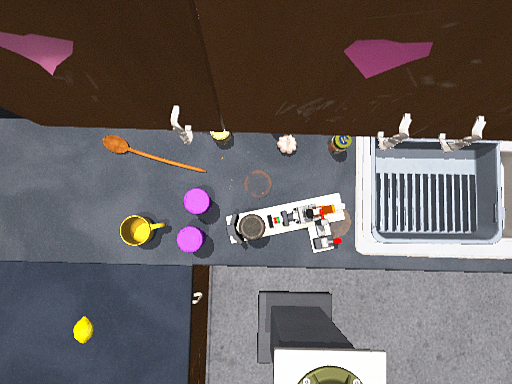

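The scene view shows the clamp at about (310,200), with the red knob at (337,177) and the orange trigger at (306,160). In the top view the jar lid is at (252,225), the trigger at (327,210) and the knob at (338,241). The mug is at (137,231). The two purple look-alikes are at (197,201) and (190,239), and I'm leaving those alone. The jar standing on the clamp's plate is the one meant. Next is one enlarged crop to confirm this and to fit the pose.

Run:
```python
import cv2,numpy as np
t=cv2.imread("pics/top0.png")[180:265,215:365]; s=cv2.imread("pics/scene0.png")[140:260,250:370]
a=cv2.resize(t,None,fx=5.2,fy=5.2,interpolation=cv2.INTER_CUBIC); cv2.imwrite("pics/topc.png",a)
```

```text
(no output)
```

View pics/topc.png

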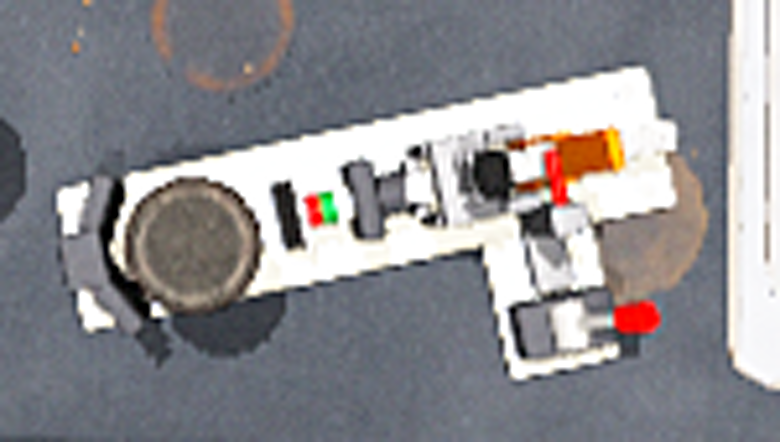

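Enlarged, the crop shows the following (crop pixels):
- Red knob at (637,319)
- Black handle top at (492,172)
- Orange trigger tip at (612,150)
- Lid centre at (193,243), on the white plate between the pad and the V-jaw

This confirms the clamp and the jar. Next I fit the clamp pose.

```bash
cat > h.py <<'E'
import numpy as np
from bench import ctrl
from scipy.spatial.transform import Rotation as Ro
from scipy.optimize import least_squares
def proj(m,X):
    c=np.asarray(m['R'])@X+np.asarray(m['t']); return np.array([m['fx']*c[0]/c[2]+m['cx'],m['fy']*c[1]/c[2]+m['cy']])
def C(p,P): # clamp(mm)->world
    c,s=np.cos(p[2]),np.sin(p[2]); P=np.array(P)/1000
    return np.array([p[0]+c*P[0]-s*P[1],p[1]+s*P[0]+c*P[1],P[2]])
E
python3 - <<'E'
from h import *
m=ctrl.camera_model("top"); ms=ctrl.camera_model("scene")
f=lambda u,v:np.array([215+(u+.5)/5.2-.5,180+(v+.5)/5.2-.5])
obs=[((-88,-57,87),f(637,319)),((0,9,157),f(492,172)),((0,-49,160),f(617,149))]
def res(q):
    r=[proj(m,C(q,P))-o for P,o in obs]
    r.append(proj(m,C(q,(0,q[3]*1000,145)))-f(193,243))
    r.append(.5*(proj(ms,C(q,(-88,-57,87)))-np.array([337,177])))
    return np.concatenate(r)
r=least_squares(res,[.5,.1,.1,.16]); print(r.x,res(r.x).round(2))
p=r.x
print("base plate v seat",C(p,(0,172,12)));
for n,P in dict(knob=(-88,-57,87),push=(0,-51,137),handle=(0,9,157),tower=(-31,-31,110)).items(): print(n,C(p,P).round(4))
np.save("p.npy",p[:3])
E
```

```text
[0.53568811 0.0820137  0.24469599 0.15799206] [-0.01 -0.31  0.65  0.54 -0.67 -0.07 -0.05 -0.24  0.22 -0.33]
base plate v seat [0.49401915 0.24889    0.012     ]
knob [0.4641 0.0054 0.087 ]
push [0.548  0.0325 0.137 ]
handle [0.5335 0.0907 0.157 ]
tower [0.5131 0.0444 0.11  ]
```

```bash
cat >> h.py <<'E'
def go(P, tipz, show=True): # clamp xy(mm) of tool axis, tip height mm, tool y = -clamp y
    p=np.load("p.npy"); s=ctrl.get_state()
    X=C(p,(P[0],P[1],tipz+14)); c,s_=np.cos(p[2]),np.sin(p[2])
    y=np.array([s_,-c,0]); z=np.array([0,0,-1.]); Rt=np.c_[np.cross(y,z),y,z]
    R0=Ro.from_rotvec(s['tool_rot']).as_matrix()
    d=R0.T@(X-s['position']); w=np.degrees(Ro.from_matrix(R0.T@Rt).as_rotvec())
    print("t",round(s['time'],2),"travel",d.round(4),"turn",w.round(2),"F",np.round(s['ft_force'],2))
def where():
    p=np.load("p.npy"); s=ctrl.get_state(); R0=Ro.from_rotvec(s['tool_rot']).as_matrix()
    d=s['position']+R0[:,2]*.014-np.r_[p[:2],0]; c,s_=np.cos(p[2]),np.sin(p[2])
    f=s['ft_force']; 
    print("t %.2f tip clamp"%s['time'],np.round([1000*(c*d[0]+s_*d[1]),1000*(-s_*d[0]+c*d[1]),1000*d[2]],1),"F clamp",np.round([c*f[0]+s_*f[1],-s_*f[0]+c*f[1],f[2]],2),"grip",s['grip_width'])
E
python3 -c "
from h import *
where();go((-88,-200),160);go((-50,-400),200)"
```

```text
t 0.10 tip clamp [-454.8 -593.7  221.6] F clamp [ 0.75  0.3  -0.57] grip 1.001187749030618
t 0.1 travel [ 0.4151 -0.3423  0.0621] turn [-0.1   0.01  7.51] F [ 0.66  0.48 -0.57]
t 0.1 travel [ 0.4266 -0.1391  0.0218] turn [-0.1   0.01  7.51] F [ 0.66  0.48 -0.57]
```

step_arm(commands=[{"travel": [0.415,-0.342,0.062],"turn": [0,0,7.5]},{"travel": [0.415,-0.342,0.062],"turn": [0,0,7.5]},{"travel": [0.415,-0.342,0.062],"turn": [0,0,7.5]},{"travel": [0.415,-0.342,0.062],"turn": [0,0,7.5]},{"travel": [0.415,-0.342,0.062],"turn": [0,0,7.5]}], gripper=0, force=10)

```text
time: 0.6
position: [0.3594, -0.3853, 0.2074]
tool_rot: [-3.118, -0.383, 0.0]
ft_force: [1.5, -0.9, -0.2]
grip_width: 0.636
grip_force: 0.0
```

```bash
python3 -c "
from h import *
where();go((-88,-200),130)"
```

```text
t 0.60 tip clamp [-284.3 -410.7  193.4] F clamp [ 1.27 -1.25 -0.19] grip 0.6360709014986632
t 0.6 travel [ 0.1963 -0.2107  0.0634] turn [-0.01  0.02  0.  ] F [ 1.53 -0.91 -0.19]
```

step_arm(commands=[{"travel": [0.195,-0.21,0.06],"turn": [0,0,0]},{"travel": [0.195,-0.21,0.06],"turn": [0,0,0]},{"travel": [0.195,-0.21,0.06],"turn": [0,0,0]},{"travel": [0.195,-0.21,0.06],"turn": [0,0,0]},{"travel": [0.195,-0.21,0.06],"turn": [0,0,0]}])

```text
time: 1.1
position: [0.4772, -0.1713, 0.1562]
tool_rot: [3.118, 0.383, -0.0]
ft_force: [0.6, -0.4, -0.1]
grip_width: 0.171
grip_force: 0.0
```

```bash
python3 -c "
from h import *
where();go((-88,-200),130);go((-88,-105),78)"
```

```text
t 1.10 tip clamp [-118.1 -231.6  142.2] F clamp [ 0.48 -0.58 -0.14] grip 0.17073663306583808
t 1.1 travel [ 0.0301 -0.0316  0.0122] turn [ 0.02  0.01 -0.  ] F [ 0.6  -0.45 -0.14]
t 1.1 travel [ 0.0301 -0.1266  0.0641] turn [ 0.02  0.01 -0.  ] F [ 0.6  -0.45 -0.14]
```

step_arm(commands=[{"travel": [0,0,0],"turn": [0,0,0]},{"travel": [0,0,0],"turn": [0,0,0]}])

```text
time: 1.3
position: [0.4769, -0.1718, 0.1561]
tool_rot: [-3.117, -0.389, 0.002]
ft_force: [-0.1, -0.5, 0.5]
grip_width: 0.029
grip_force: 0.0
```

Run:
```python
from h import *
import cv2
where();go((-88,-105),78)
s=ctrl.get_state(); im=ctrl.get_image("wrist"); cv2.imwrite("pics/w1.png",cv2.resize(im[:,:,::-1],(800,600)))
```

```text
t 1.30 tip clamp [-118.6 -232.   142.1] F clamp [-0.2  -0.42  0.47] grip 0.02932844080386021
t 1.3 travel [ 0.0311 -0.1268  0.0641] turn [-0.03  0.07  0.21] F [-0.09 -0.46  0.47]
```

View pics/w1.png

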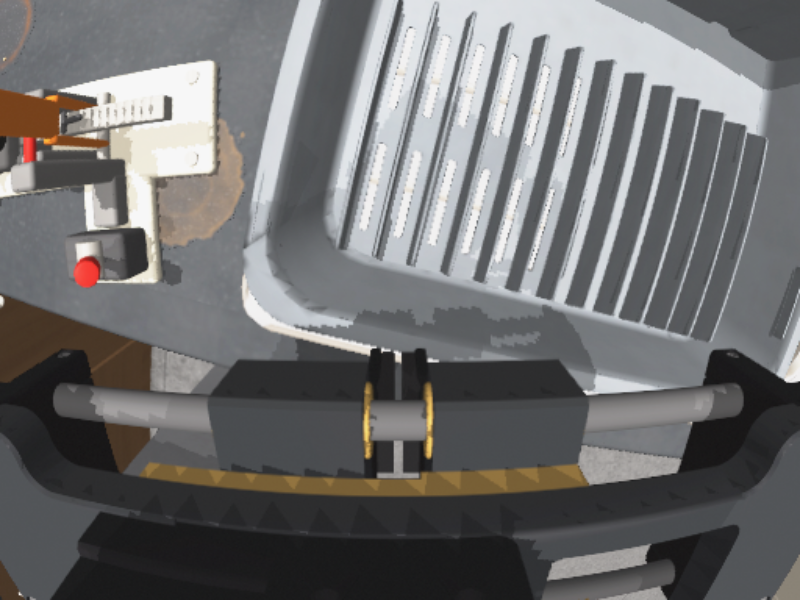

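The wrist view shows the red knob at (88,272) and the orange trigger at (25,110), both in the 800x600 picture, with clear space behind them. I check the fit against the knob pixel.

```bash
cat >> h.py <<'E'
def wproj(X,s):
    m=ctrl.camera_model("wrist"); R0=Ro.from_rotvec(s['tool_rot']).as_matrix()
    T=m['T_tool_cam']; c=T[:3,:3].T@(R0.T@(X-s['position'])-T[:3,3])
    th=np.arctan2(np.hypot(c[0],c[1]),c[2]); r=m['fx']*th/np.hypot(c[0],c[1])
    return np.array([m['cx']+r*c[0],m['cy']+r*c[1]])
E
python3 -c "
from h import *
s=ctrl.get_state();p=np.load('p.npy')
print(wproj(C(p,(-88,-57,87)),s)*1.5625, wproj(C(p,(0,-50,159)),s)*1.5625, wproj(C(p,(0,-120,72)),s)*1.5625)"
```

```text
[ 87.13705086 272.41528453] [-26.4969904  112.81293478] [184.5277498  102.33067738]
```

step_arm(commands=[{"travel": [0.031,-0.09,0.03],"turn": [0,0,0]},{"travel": [0.031,-0.09,0.03],"turn": [0,0,0]},{"travel": [0.031,-0.125,0.064],"turn": [0,0,0.2]},{"travel": [0.031,-0.125,0.064],"turn": [0,0,0.2]},{"travel": [0.031,-0.14,0.064],"turn": [0,0,0.2]}])

```text
time: 1.85
position: [0.4725, -0.0323, 0.0921]
tool_rot: [3.119, 0.371, -0.002]
ft_force: [0.1, -0.5, -0.1]
grip_width: 0.003
grip_force: 0.0
```

```bash
python3 -c "
from h import *
where();go((-88,-30),78)"
```

```text
t 1.85 tip clamp [-89.1 -95.6  78.1] F clamp [-0.06 -0.45 -0.14] grip 0.0033961825919214296
t 1.85 travel [ 0.0005 -0.0656  0.0001] turn [ 0.05  0.08 -0.45] F [ 0.05 -0.46 -0.14]
```

Sweep slowly, 15 mm per row.

step_arm(commands=[{"travel": [0,-0.015,0],"turn": [0,0,0]},{"travel": [0,-0.03,0],"turn": [0,0,0]},{"travel": [0,-0.045,0],"turn": [0,0,0]},{"travel": [0,-0.06,0],"turn": [0,0,0]},{"travel": [0,-0.072,0],"turn": [0,0,0]}])

```text
time: 2.35
position: [0.4559, 0.0401, 0.0929]
tool_rot: [3.115, 0.38, 0.001]
ft_force: [6.5, -23.0, -1.1]
grip_width: 0.006
grip_force: 12.5
```

step_arm(commands=[{"travel": [0,0,0],"turn": [0,0,0]},{"travel": [0,0,0],"turn": [0,0,0]},{"travel": [0,0.04,0],"turn": [0,0,0]},{"travel": [0,0.08,0],"turn": [0,0,0]},{"travel": [0,0.08,-0.04],"turn": [0,0,0]}])

```text
time: 2.85
position: [0.4715, -0.0423, 0.1284]
tool_rot: [-3.118, -0.367, 0.016]
ft_force: [-0.0, -0.4, -0.5]
grip_width: 0.008
grip_force: 0.0
```

Run:
```python
from h import *
import cv2
where();go((-0,-90),125)
im=ctrl.get_image("top"); cv2.imwrite("pics/t2.png",cv2.resize(im[180:265,215:365,::-1],None,fx=5.2,fy=5.2,interpolation=cv2.INTER_CUBIC))
```

```text
t 2.85 tip clamp [ -92.6 -105.   114.4] F clamp [-0.14 -0.39 -0.52] grip 0.008379404212227633
t 2.85 travel [ 0.0922 -0.0161 -0.0114] turn [-0.2   0.56 -0.61] F [-0.04 -0.41 -0.52]
```

View pics/t2.png

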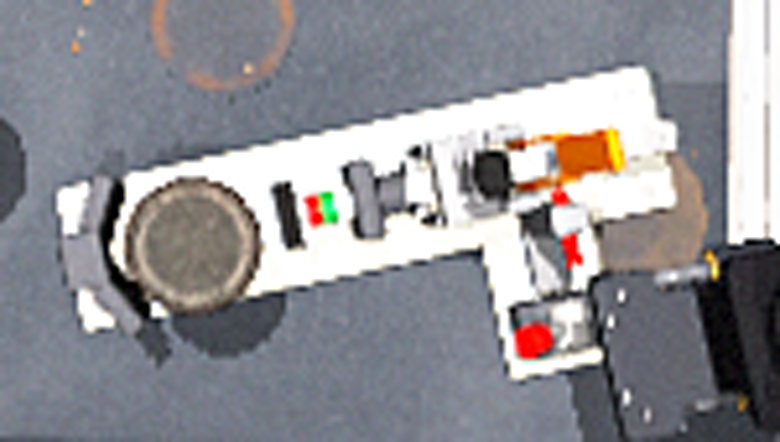

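The toggle now lies on its other side, with the knob at (533,340). The bolt is drawn back to about (570,250) and is clear of the trigger. The jaw has not moved. Next I position the fingers behind the trigger and estimate the gap.

step_arm(commands=[{"travel": [0,0,-0.018],"turn": [0,0.5,-0.6]},{"travel": [0.05,0.015,-0.018],"turn": [0,0.5,-0.6]},{"travel": [0.092,0.015,-0.018],"turn": [0,0.5,-0.6]},{"travel": [0.092,0,-0.018],"turn": [0,0.5,-0.6]},{"travel": [0.092,-0.02,-0.018],"turn": [0,0.5,-0.6]}])

```text
time: 3.4
position: [0.5593, 0.0054, 0.1496]
tool_rot: [-3.113, -0.395, -0.01]
ft_force: [-0.7, -0.1, -0.5]
grip_width: 0.008
grip_force: 0.0
```

Run:
```python
from h import *
p=np.load('p.npy'); m=ctrl.camera_model("top"); where(); go((0,-70),130)
for z in (40,47):
  for y in range(60,180,10):
    q=proj(m,C(p,(0,y,z))); print(z,y,((q-[215,180])*5.2+2).round(0),end=' ')
  print()
```

```text
t 3.40 tip clamp [  4.4 -80.  135.6] F clamp [-0.7   0.05 -0.5 ] grip 0.007585532319117879
t 3.4 travel [-0.0043 -0.0101  0.0056] turn [-0.14 -0.39  0.44] F [-0.7  -0.12 -0.5 ]
40 60 [368. 200.] 40 70 [350. 204.] 40 80 [332. 208.] 40 90 [314. 212.] 40 100 [296. 216.] 40 110 [277. 220.] 40 120 [259. 224.] 40 130 [241. 228.] 40 140 [223. 232.] 40 150 [205. 236.] 40 160 [186. 240.] 40 170 [168. 244.] 
47 60 [370. 200.] 47 70 [351. 204.] 47 80 [333. 208.] 47 90 [315. 212.] 47 100 [296. 216.] 47 110 [278. 220.] 47 120 [260. 224.] 47 130 [242. 228.] 47 140 [223. 232.] 47 150 [205. 236.] 47 160 [186. 240.] 47 170 [168. 244.]
```

step_arm(commands=[{"travel": [-0.004,-0.01,0.006],"turn": [0,-0.4,0.4]},{"travel": [-0.004,-0.02,0.006],"turn": [0,-0.4,0.4]},{"travel": [-0.004,-0.03,0.006],"turn": [0,-0.4,0.4]},{"travel": [-0.004,-0.04,0.006],"turn": [0,-0.4,0.4]},{"travel": [-0.004,-0.048,0.006],"turn": [0,-0.4,0.4]}])

```text
time: 3.9
position: [0.5436, 0.049, 0.1453]
tool_rot: [3.117, 0.382, 0.003]
ft_force: [-1.2, -5.0, 4.6]
grip_width: 0.007
grip_force: 2.7
```

Run:
```python
from h import *
import cv2
where()
im=ctrl.get_image("top"); cv2.imwrite("pics/t3.png",cv2.resize(im[180:265,215:365,::-1],None,fx=5.2,fy=5.2,interpolation=cv2.INTER_CUBIC))
```

```text
t 3.90 tip clamp [ -0.3 -33.9 131.3] F clamp [-2.39 -4.52  4.59] grip 0.006664994141470836
```

View pics/t3.png

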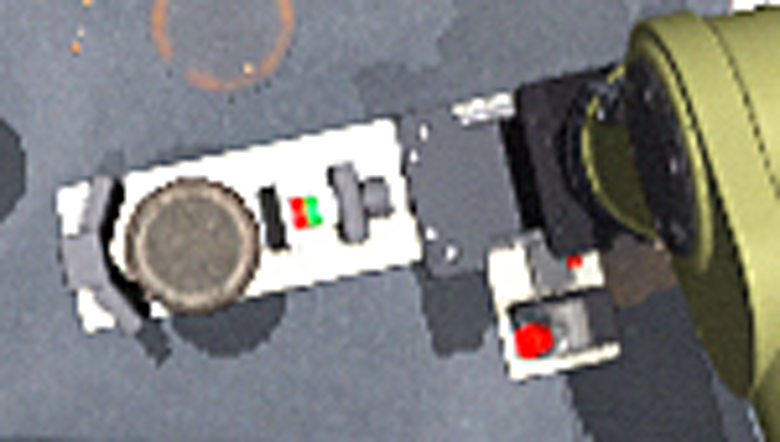

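The jaw has moved about 8 mm (black pad from u 290 to 273), and all three gauge rings are visible. From here I track the rings numerically along the clamp axis.

```bash
cat >> h.py <<'E'
import cv2
def gauge(im,z=45,tag=""):
    p=np.load('p.npy'); m=ctrl.camera_model("top"); im=im.astype(np.float32)
    ys=np.arange(60,150,.5); P=np.zeros((len(ys),3))
    for x in (-4,-2,0,2,4):
        q=np.array([proj(m,C(p,(x,y,z))) for y in ys],np.float32)
        P+=cv2.remap(im,q[None,:,0],q[None,:,1],cv2.INTER_LINEAR)[0]/5
    r=np.clip(P[:,0]-P[:,1:].max(1),0,None); g=np.clip(P[:,1]-P[:,[0,2]].max(1),0,None)
    lid=None
    b=P.mean(1)
    gm=(ys*g).sum()/max(g.sum(),1e-6); rm=(ys*r).sum()/max(r.sum(),1e-6)
    f=ys>rm; k=f&(b<90)&(ys<rm+30); h=(ys<gm)&(b<140)
    print(tag,"green@%.1f sum %.0f | red@%.1f sum %.0f | pad dark %.1f..%.1f | head front %.1f"%(gm,g.sum(),rm,r.sum(),ys[k].min() if k.any() else -1,ys[k].max() if k.any() else -1,ys[h].max() if h.any() else -1))
    return ys,b
def look(): where(); return gauge(ctrl.get_image("top"))
E
python3 - <<'E'
from h import *
for n in("top0.png",): gauge(cv2.imread("pics/"+n)[:,:,::-1],tag=n)
ys,b=look(); print(b[::4].astype(int)); go((0,-27),130)
E
```

```text
top0.png green@82.1 sum 1808 | red@97.9 sum 3628 | pad dark 100.0..124.5 | head front 82.0
t 3.95 tip clamp [ -0.2 -32.1 131.2] F clamp [-1.46 -2.23  3.54] grip 0.005829911719142196
 green@91.5 sum 1587 | red@106.6 sum 3497 | pad dark 110.0..118.5 | head front 91.0
[154 137  94 123 155 162 163 153 130 169 237 254 255 252 215 141 136 162
 158 112 109 154 224 249 188  67  48  53  56  73 106  93 109 139 170 185
 157 126 117 121 124 124 119 126 130]
t 4.0 travel [ 0.0002 -0.0056  0.001 ] turn [ 0.02 -0.12  0.09] F [ 0.29 -2.74  2.37]
```

step_arm(commands=[{"travel": [0,-0.004,0],"turn": [0,0,0]},{"travel": [0,-0.007,0],"turn": [0,0,0]},{"travel": [0,-0.007,0],"turn": [0,0,0]}])

```text
time: 4.3
position: [0.5422, 0.0559, 0.1445]
tool_rot: [3.118, 0.383, 0.003]
ft_force: [0.1, -4.1, 2.5]
grip_width: 0.006
grip_force: 2.2
```

```bash
python3 -c "
from h import *
look()"
```

```text
t 4.30 tip clamp [ -0.  -26.9 130.5] F clamp [-0.85 -4.    2.5 ] grip 0.006499687177592523
 green@94.1 sum 1570 | red@108.6 sum 3575 | pad dark 112.5..122.5 | head front 94.0
```

step_arm(commands=[{"travel": [0,-0.004,0],"turn": [0,0,0]},{"travel": [0,-0.006,0],"turn": [0,0,0]}])

```text
time: 4.55
position: [0.5407, 0.0613, 0.144]
tool_rot: [3.118, 0.383, 0.003]
ft_force: [2.5, -5.3, -2.4]
grip_width: 0.006
grip_force: 2.6
```

```bash
python3 -c "
from h import *
look()"
```

```text
t 4.55 tip clamp [-1.00e-01 -2.13e+01  1.30e+02] F clamp [ 1.12 -5.76 -2.4 ] grip 0.0060954007612171466
 green@97.2 sum 1506 | red@111.1 sum 3389 | pad dark 115.5..122.5 | head front 97.0
```

step_arm(commands=[{"travel": [0,0.012,0],"turn": [0,0,0]},{"travel": [0,0.024,0],"turn": [0,0,0]},{"travel": [0,0.036,0],"turn": [0,0,0]},{"travel": [0,0.05,0],"turn": [0,0,0]},{"travel": [0,0.05,0],"turn": [0,0,0]}])

```text
time: 5.1
position: [0.5531, 0.0109, 0.1443]
tool_rot: [-3.119, -0.378, -0.002]
ft_force: [-0.8, -0.4, -1.6]
grip_width: 0.005
grip_force: 0.0
```

```bash
python3 -c "
from h import *
look();go((0,-27),131)"
```

```text
t 5.10 tip clamp [ -0.3 -73.2 130.3] F clamp [-0.86 -0.23 -1.62] grip 0.004980289287597934
 green@97.2 sum 1567 | red@111.2 sum 3495 | pad dark 115.5..122.5 | head front 97.0
t 5.15 travel [ 0.0001 -0.0445 -0.0006] turn [-0.05 -0.08 -0.12] F [-0.71  0.88  0.51]
```

```bash
cat >> h.py <<'E'
def look2():
    where(); im=ctrl.get_image("top"); p=np.load('p.npy'); m=ctrl.camera_model("top")
    f=lambda a:cv2.resize(a,None,fx=4,fy=4,interpolation=cv2.INTER_CUBIC)
    a=cv2.imread("pics/top0.png")[:,:,::-1]; T=f(np.ascontiguousarray(a[212:241,238:267])); S=f(np.ascontiguousarray(im[204:249,215:275]))
    _,v,_,l=cv2.minMaxLoc(cv2.matchTemplate(S,T,cv2.TM_CCOEFF_NORMED))
    d=np.array(l)/4-[23,8]; dy=-(d[0]*.97-d[1]*.24)*2.7
    ys=np.arange(70,142,1.); P=0
    for x in (-3,0,3):
        q=np.array([proj(m,C(p,(x,y,45))) for y in ys],np.float32)
        P=P+cv2.remap(im.astype(np.float32),q[None,:,0],q[None,:,1],cv2.INTER_LINEAR)[0]/3
    ch=''
    for r,g,b in P:
        ch+='R' if r-max(g,b)>60 else 'G' if g-max(r,b)>40 else 'W' if min(r,g,b)>205 else 'k' if max(r,g,b)<90 else '.'
    g=np.clip(P[:,1]-P[:,[0,2]].max(1)-20,0,None).sum(); r=np.clip(P[:,0]-P[:,1:].max(1)-40,0,None).sum()
    print("y70:",ch,"G %.0f R %.0f jar shift %.1f mm (px %s, %.2f)"%(g,r,dy,d,v))
E
python3 -c "
from h import *
look2()"
```

```text
t 5.15 tip clamp [ -0.2 -71.5 130.4] F clamp [-0.47  1.03  0.51] grip 0.005372977882387251
y70: ...............WWWWWWWWWGGGGGGG.RRRRRRRRWWWW..kkkkkk.................... G 601 R 990 jar shift -0.0 mm (px [0. 0.], 0.77)
```

step_arm(commands=[{"travel": [0,-0.012,0],"turn": [0,0,0]},{"travel": [0,-0.024,0],"turn": [0,0,0]},{"travel": [0,-0.036,0],"turn": [0,0,0]},{"travel": [0,-0.04,0],"turn": [0,0,0]},{"travel": [0,-0.04,0],"turn": [0,0,0]}])

```text
time: 5.7
position: [0.5433, 0.0533, 0.1453]
tool_rot: [3.117, 0.387, 0.005]
ft_force: [1.9, -2.5, 3.0]
grip_width: 0.003
grip_force: 1.6
```

```bash
python3 -c "
from h import *
look2()"
```

```text
t 5.70 tip clamp [  0.5 -29.7 131.3] F clamp [ 1.19 -2.9   2.95] grip 0.002633097414802251
y70: ..............................WWWGGGGGGG.RRRRRRRRWWWW.kkkk.............. G 649 R 1018 jar shift 2.0 mm (px [-0.75  0.  ], 0.71)
```

step_arm(commands=[{"travel": [0,-0.004,0],"turn": [0,0,0]},{"travel": [0,-0.009,0],"turn": [0,0,0]},{"travel": [0,-0.009,0],"turn": [0,0,0]}])

```text
time: 6.05
position: [0.5414, 0.0603, 0.1445]
tool_rot: [3.117, 0.383, 0.005]
ft_force: [3.9, -4.9, 0.8]
grip_width: 0.004
grip_force: 2.7
```

```bash
python3 -c "
from h import *
look2()"
```

```text
t 6.05 tip clamp [  0.3 -22.5 130.5] F clamp [ 2.61 -5.74  0.81] grip 0.0035802858061796425
y70: WWW..............................WWWGGGGGGGG.RRRRRRR.WWW..kkkk.......... G 600 R 1075 jar shift 4.7 mm (px [-1.75  0.25], 0.54)
```

step_arm(commands=[{"travel": [0,0.012,0],"turn": [0,0,0]},{"travel": [0,0.024,0],"turn": [0,0,0]},{"travel": [0,0.036,0],"turn": [0,0,0]},{"travel": [0,0.05,0],"turn": [0,0,0]},{"travel": [0,0.05,0],"turn": [0,0,0]}])

```text
time: 6.6
position: [0.5529, 0.0099, 0.144]
tool_rot: [-3.119, -0.378, -0.001]
ft_force: [0.4, -0.1, -0.4]
grip_width: 0.008
grip_force: 0.0
```

```bash
python3 -c "
from h import *
look2();go((0,-40),131)"
```

```text
t 6.60 tip clamp [ -0.8 -74.1 130. ] F clamp [ 0.41 -0.21 -0.4 ] grip 0.007582521787628987
y70: ..............................WWWWWWGGGGGGGG.RRRRRRRWWWW.kkkkk.......... G 664 R 1036 jar shift 4.7 mm (px [-1.75  0.25], 0.55)
t 6.65 travel [ 0.0005 -0.0325 -0.0008] turn [-0.06 -0.04 -0.12] F [-0.34  0.42  0.98]
```

step_arm(commands=[{"travel": [0,-0.012,0],"turn": [0,0,0]},{"travel": [0,-0.024,0],"turn": [0,0,0]},{"travel": [0,-0.034,0],"turn": [0,0,0]},{"travel": [0,-0.042,0],"turn": [0,0,0]},{"travel": [0,-0.042,0],"turn": [0,0,0]}])

```text
time: 7.15
position: [0.5428, 0.0543, 0.1454]
tool_rot: [3.115, 0.388, 0.005]
ft_force: [0.2, -4.5, 2.4]
grip_width: 0.007
grip_force: 2.5
```

```bash
python3 -c "
from h import *
look2()"
```

```text
t 7.15 tip clamp [  0.2 -28.7 131.4] F clamp [-0.95 -4.42  2.38] grip 0.006595655006887029
y70: WWWWWWWWWWWW..............k..............GGGGGG.RRRRRRRRWWW..kkkk....... G 475 R 1002 jar shift 11.0 mm (px [-4.    0.75], 0.51)
```

Run:
```python
from h import *
im=ctrl.get_image("top"); a=cv2.resize(im[205:245,222:302,::-1],None,fx=9,fy=9,interpolation=cv2.INTER_CUBIC); cv2.imwrite("pics/t4.png",a); where()
```

```text
t 7.25 tip clamp [  0.3 -29.1 131.4] F clamp [-1.19 -5.1   4.63] grip 0.005718829610381923
```

View pics/t4.png

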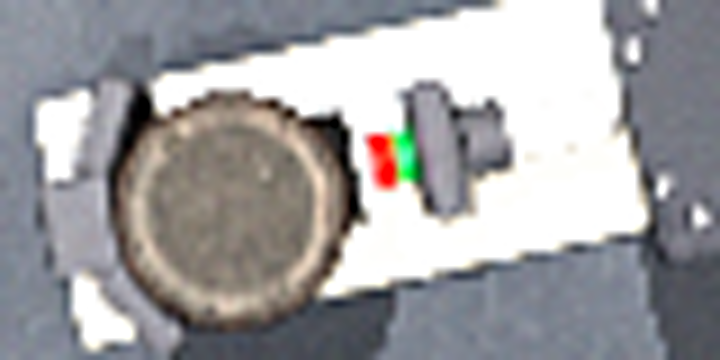

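The white ring is gone, the green ring is partly in (393–412), and the lid at (233,207) rests against the V-jaw. I push a little further for margin.

step_arm(commands=[{"travel": [0,-0.002,0],"turn": [0,0,0]},{"travel": [0,-0.004,0],"turn": [0,0,0]},{"travel": [0,-0.005,0],"turn": [0,0,0]},{"travel": [0,-0.005,0],"turn": [0,0,0]}])

```text
time: 7.65
position: [0.5422, 0.0567, 0.1453]
tool_rot: [3.115, 0.383, 0.005]
ft_force: [1.4, -6.5, 3.3]
grip_width: 0.008
grip_force: 3.9
```

```bash
python3 -c "
from h import *
look2()"
```

```text
t 7.65 tip clamp [  0.3 -26.2 131.3] F clamp [-0.16 -6.62  3.35] grip 0.008400756412175383
y70: WWWWWWWWWWWWW.............................GGGGG.RRRRRRRRWWW..kkkk....... G 459 R 1009 jar shift 11.0 mm (px [-4.    0.75], 0.51)
```

step_arm(commands=[{"travel": [0,-0.002,0],"turn": [0,0,0]},{"travel": [0,-0.004,0],"turn": [0,0,0]},{"travel": [0,-0.004,0],"turn": [0,0,0]},{"travel": [0,-0.004,0],"turn": [0,0,0]},{"travel": [0,-0.004,0],"turn": [0,0,0]}])

```text
time: 8.2
position: [0.5414, 0.0601, 0.145]
tool_rot: [3.115, 0.382, 0.005]
ft_force: [2.6, -6.6, 2.9]
grip_width: 0.003
grip_force: 4.1
```

Run:
```python
from h import *
look2()
im=ctrl.get_image("top"); a=cv2.resize(im[205:245,222:302,::-1],None,fx=9,fy=9,interpolation=cv2.INTER_CUBIC); cv2.imwrite("pics/t5.png",a); where()
```

```text
t 8.20 tip clamp [  0.2 -22.7 131. ] F clamp [ 0.89 -7.01  2.93] grip 0.0028647754570514145
y70: WWWWWWWWWWWWWWW..............k.............GGGG.RRRRRRRRWWWW.kkkk....... G 258 R 959 jar shift 11.0 mm (px [-4.    0.75], 0.52)
t 8.30 tip clamp [  0.2 -22.7 131. ] F clamp [ 0.64 -8.19  1.73] grip 0.006483637540701141
```

View pics/t5.png

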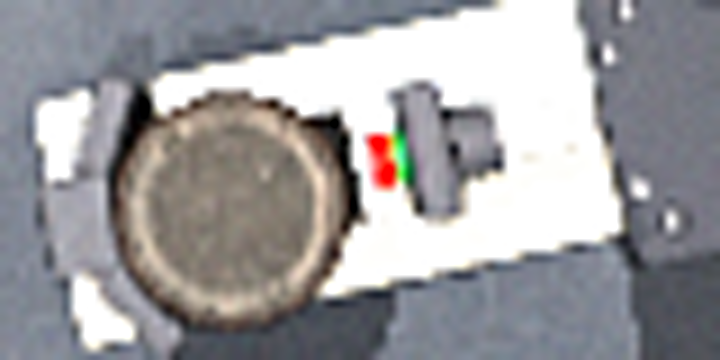

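The green ring still shows (393–410, about 4 mm), the white ring is gone, and the jar stayed seated, so the pad is pressed in about 12 mm. The arm is steady, so I hand in.

```bash
python3 -c "
from bench import ctrl
print(ctrl.close_job())"
```

```text
the job is handed in; nothing more can be done
None
```

I handed the job in at about 8.3 s with the toggle flipped and the jar seated in the V-jaw; the trigger is held, with the white ring gone, the green ring still showing and the pad in about 12 mm by camera estimate. No verdict was returned.

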